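# Sort salvaged parts at the repair bench

## Task

Sort the five salvaged parts into their trays: one battery pack in each oblong pocket of the battery tray, one cooling fan in each square pocket of the fan tray, and the loudspeaker in the round pocket of the small tray. Each must end lying flat on its pocket's floor, top side still up; lower the parts in rather than dropping or tossing them. Do not disturb the opened phone or the little steel screw dish.

Things in the scene. Friction and masses are not known exactly. Their poses are not given: they have to be found in the camera images.
- battery_a: Loose dark grey oblong battery pack, 60 x 36 x 24 mm (along its x, y, z), lying flat with the paler label and four brass contacts on top; about 90 g. Origin: centre of the underside. x runs along its length. It comes at any yaw.
- battery_b: The second of the two alike: loose dark grey oblong battery pack, 60 x 36 x 24 mm (along its x, y, z), lying flat with the paler label and four brass contacts on top; about 90 g. Origin: centre of the underside. x runs along its length. It comes at any yaw.
- fan_a: Loose dark grey square cooling fan, 40 x 40 x 28 mm (x, y, z), a closed solid block with a round disc of blades and hub pictured on top; about 45 g. Origin: centre of the underside; x and y are square to its sides. It comes at any yaw.
- fan_b: The second of the two alike: loose dark grey square cooling fan, 40 x 40 x 28 mm (x, y, z), a closed solid block with a round disc of blades and hub pictured on top; about 45 g. Origin: centre of the underside; x and y are square to its sides. It comes at any yaw.
- speaker: Loose dark grey round loudspeaker, an upright cylinder 38 mm in diameter and 24 mm high with a cone and dome on top (the dome rises 3 mm more); about 60 g. Origin: centre of the underside; z is its axis.
- battery_tray: Tray 174 x 66 mm (x, y) with two oblong pockets side by side along its x. Fixed, light grey, 12 mm high; pockets are open to the top, 8 mm deep, floor 4 mm above the table. Origin: centre of the underside. Each pocket is 78 mm along x by 54 mm along y; the pocket centres lie at x = +41.5 mm and -41.5 mm, y = 0. Packs lie with their length along the tray's x.
- fan_tray: Tray 133 x 70 mm (x, y) with two square pockets side by side along its x. Fixed, light grey, 12 mm high; pockets are open to the top, 8 mm deep, floor 4 mm above the table. Origin: centre of the underside. Each pocket is 58 x 58 mm; the pocket centres lie at x = +31.5 mm and -31.5 mm, y = 0.
- speaker_tray: Square tray 76 x 76 mm with one round pocket, 56 mm in diameter, at its centre. Fixed, light grey, 12 mm high; pockets are open to the top, 8 mm deep, floor 4 mm above the table. Origin: centre of the underside. 
- phone: Bystander, loose: an opened phone lying flat, 155 x 74 x 10 mm (x, y, z), dark with circuit board and silver battery showing. Origin: centre of the underside. Leave it alone.
- screw_dish: Bystander, loose: a small round steel dish of screws, 32 mm in diameter and 10 mm high, standing among the parts. Origin: centre of the underside. Leave it alone.
Not all that is in view belongs to the job. What is shaped like the fan_b but red is not meant.

How it is judged:
At the end, for the whole second after the job is handed in: One battery pack in each battery pocket, one fan in each fan pocket, the speaker in the round pocket: each origin within 12 mm of its pocket centre (tray x and y; speaker: horizontally) and at most 3 mm above the pocket floor, upright within 0.12 rad, released, at rest ((((x of battery_a in the frame of battery_tray between 0.0295 and 0.0535 m and y of battery_a in the frame of battery_tray between -0.012 and 0.012 m and z of battery_a in the frame of battery_tray between 0 and 0.007 m) and (x of battery_b in the frame of battery_tray between -0.0535 and -0.0295 m and y of battery_b in the frame of battery_tray between -0.012 and 0.012 m and z of battery_b in the frame of battery_tray between 0 and 0.007 m)) or ((x of battery_a in the frame of battery_tray between -0.0535 and -0.0295 m and y of battery_a in the frame of battery_tray between -0.012 and 0.012 m and z of battery_a in the frame of battery_tray between 0 and 0.007 m) and (x of battery_b in the frame of battery_tray between 0.0295 and 0.0535 m and y of battery_b in the frame of battery_tray between -0.012 and 0.012 m and z of battery_b in the frame of battery_tray between 0 and 0.007 m))) and (((x of fan_a in the frame of fan_tray between 0.0195 and 0.0435 m and y of fan_a in the frame of fan_tray between -0.012 and 0.012 m and z of fan_a in the frame of fan_tray between 0 and 0.007 m) and (x of fan_b in the frame of fan_tray between -0.0435 and -0.0195 m and y of fan_b in the frame of fan_tray between -0.012 and 0.012 m and z of fan_b in the frame of fan_tray between 0 and 0.007 m)) or ((x of fan_a in the frame of fan_tray between -0.0435 and -0.0195 m and y of fan_a in the frame of fan_tray between -0.012 and 0.012 m and z of fan_a in the frame of fan_tray between 0 and 0.007 m) and (x of fan_b in the frame of fan_tray between 0.0195 and 0.0435 m and y of fan_b in the frame of fan_tray between -0.012 and 0.012 m and z of fan_b in the frame of fan_tray between 0 and 0.007 m))) and horizontal distance between speaker and speaker_tray below 0.012 m and z of speaker in the frame of speaker_tray between 0 and 0.007 m and angle between each of battery_a, battery_b, fan_a, fan_b, speaker's own z axis and vertical below 0.12 rad and linear speed of each of battery_a, battery_b, fan_a, fan_b, speaker below 0.02 m/s and angular speed of each of battery_a, battery_b, fan_a, fan_b, speaker below 0.2 rad/s); the robot touches nothing.
It fails at once if the opened phone is moved by more than 20 mm (distance of phone from where it was at the start of the episode above 0.02 m).
It fails at once if the screw dish is moved by more than 20 mm (distance of screw_dish from where it was at the start of the episode above 0.02 m).
It fails at once if a part is dropped or tossed (it moves faster than 0.7 m/s, a fall of 25 mm, while the fingers do not touch it) ((linear speed of battery_a above 0.7 m/s and contact force between the fingers and battery_a below 0.05 N) or (linear speed of battery_b above 0.7 m/s and contact force between the fingers and battery_b below 0.05 N) or (linear speed of fan_a above 0.7 m/s and contact force between the fingers and fan_a below 0.05 N) or (linear speed of fan_b above 0.7 m/s and contact force between the fingers and fan_b below 0.05 N) or (linear speed of speaker above 0.7 m/s and contact force between the fingers and speaker below 0.05 N)).
It also fails if it takes over 106 s, if anything falls off the work surface, if the arm or the gripper's body presses on something with over 40 N, if the wrist force passes 120 N, or if a joint passes its speed limit or range.

## Robot

A 6-joint arm with a two-finger parallel gripper is mounted at the origin on the work surface. World frame = base frame: x ahead of the robot, y to its left, z up, the work surface at z = 0. Lengths are in m, angles in rad, forces in N, time in s.
With the tool pointing down it reaches from about 0.375 to 0.9 m from the base axis. Payload 3.1 kg.
Tool frame: the origin (TCP) lies between the finger pads; the fingertips stand 8 mm ahead of it and the grasp point (between the pads) lies 11 mm behind it; z points along the fingers, y is the line along which they close (so a half turn about z gives the same grasp; the last joint's range is limited). The gripper opens to 85 mm and grips with 20 to 120 N. Pads are 22 mm wide; open, the fingers measure 114 mm over their backs; the gripper's body (76 mm by 85 mm) begins 54 mm behind the grasp point. The pads swing forward as they close: fully open they stand 13 mm farther back than shut.
Start: joints at [-1.49, 0.527, 1.433, -0, 1.181, -0.178], TCP at [0.16, -0.604, 0.239] pointing down, gripper open.
Joint ranges: [-3.08, 3.08], [-0.75, 2.2], [0.22, 2.44], [-1.43, 4.57], [0, 2.65], [-2.85, 2.85]. Speed limits (rad/s): [2.79, 2.79, 3.14, 3.14, 3.14, 3.14].

## Interface

Orientations are given as a unit quaternion [x, y, z, w].
In Python, from station import readout, cams, sign_off gives the robot as it stands.
- The arm moves only by the tool send_rows, never from a script. Its argument "commands" is text: rows parted by semicolons, each of 5 numbers parted by spaces: the finger opening in mm, from 0 to 85.4, then the shift along the tool's x, y, z each as a share of 0.02 m, from -1 to 1, then the turn about the tool's z as a share of 4 degrees, from -1 to 1. In form: grip dx dy dz spin; .... A call has 1 to 20 rows; each row shifts and turns the commanded pose from where the row before left it, along the tool's axes as they then stand; what a row does not reach is not made up. A row lasts 1/12 s, in which the tool goes at most 41.7 mm and 7.16 degrees, less where a joint would pass 70% of its speed; a pose out of reach is approached as far as the arm can. A call with a number of a shift or a turn outside -1 to 1 is refused whole. A call with a gripper value outside its range is refused whole. The fingers move at their own pace and stop on an object; "grip_force" is the grip in N (left out, the last holds). Time passes only in rows, so rows that do not move let the fingers close. It gives the time, the measured TCP pose, the force, the opening and the grip force at its end, in the units of the state.
- readout.sense(): the state, without advancing time (a new reading comes with each control period).
- cams.snapshot(name): name is "scene" or "top" or "wrist"; returns a dict with "pixels" (420x560x3 uint8, red, green, blue), "intrinsics" (3x3 intrinsics, pixels), "eye" and "rotation" of the camera in the world. Camera axes: x right, y down, z forward; pixel columns grow to the right and rows downward; lengths in m; the calibration is good to about 2 mm. A picture is of the moment at which its call begins. There is no depth.
- sign_off(): hands the job in; it is judged then, once.
The state is a dict: "t": time; "q": joint angles; "qd": joint speeds; "tau": joint torques, N m; "tcp_pos": TCP position; "tool_rot": TCP orientation; "force": force on the tool from outside, world axes, zero at the start; "ft_torque": the same for the moment, N m; "finger_gap": opening from 0.0 (shut) to 1.0 (fully open); "gripper_force": force on a finger pad.
Only numpy, scipy, OpenCV 4.12 (cv2) and the standard library are available. Lean on these libraries where they do the work, as an engineer would, in place of code of your own. Each camera call takes 0.05 s, during which the arm holds its last target. There are 200 camera calls.

## Working session

There is one attempt and no reset: what is moved stays moved. The work goes in short steps, Python scripts to look and compute and a tool call to move; the robot and the scene stay as the last step left them, time stands still between calls to the robot, and variables do not carry over. Pictures are saved under pics/ and viewed, at most 15 in all, crops included, and the job is handed in when it is done.

Besides the shell and the picture viewer there is one more tool, called after "Request:" by a JSON object that holds its "api" and its "payload". send_rows: Moves the arm, as the interface text tells. Its arguments: {"type":"object","properties":{"commands":{"type":"string"},"grip_force":{"type":"number"}},"required":["commands"]}

```bash
mkdir -p pics; ls; python3 - <<'E'
from station import readout,cams
import cv2,numpy as np,pickle
print(readout.sense())
for n in ("top","scene"):
    s=cams.snapshot(n); pickle.dump(s,open(f"pics/{n}0.pkl","wb"))
    print(n,s["intrinsics"],s["eye"],s["rotation"])
    cv2.imwrite(f"pics/{n}0.png",cv2.resize(s["pixels"][:,:,::-1],(800,600),interpolation=cv2.INTER_CUBIC))
E
```

```text
pics
{'t': 0.0, 'q': array([-1.49049922e+00,  5.28479049e-01,  1.43389168e+00,  1.65001588e-05,
        1.18141195e+00, -1.78504361e-01]), 'qd': array([ 9.74318386e-04,  6.10429041e-04, -1.11260401e-04,  6.85100399e-05,
       -1.50000038e-03, -9.04315584e-04]), 'tau': array([ 6.75812171e-04, -4.42349160e+01, -1.78025472e+01, -1.77616566e-04,
        8.52963596e-03, -8.99162046e-06]), 'tcp_pos': array([ 0.15992474, -0.60347249,  0.23832907]), 'tool_rot': array([ 9.91639212e-01,  1.29036719e-01,  6.13674676e-05, -1.09332052e-03]), 'force': array([ 0.17464402, -0.33747882,  0.57314766]), 'ft_torque': array([-0.02529738, -0.02197334,  0.00526017]), 'gripper_force': 0.0, 'finger_gap': 0.9959088883199262}
top [[379.67410567   0.         279.01092594]
 [  0.         379.67410567 207.96562402]
 [  0.           0.           1.        ]] [ 0.48823762 -0.01970492  0.8185801 ] [ 0.71130075 -0.70225129  0.01370687 -0.02658005]
scene [[440.15410671   0.         282.36398049]
 [  0.         440.15410671 208.19936862]
 [  0.           0.           1.        ]] [1.14737974 0.10057976 0.88482882] [ 0.60131865  0.73584805 -0.23855901 -0.20008282]
```

View pics/top0.png

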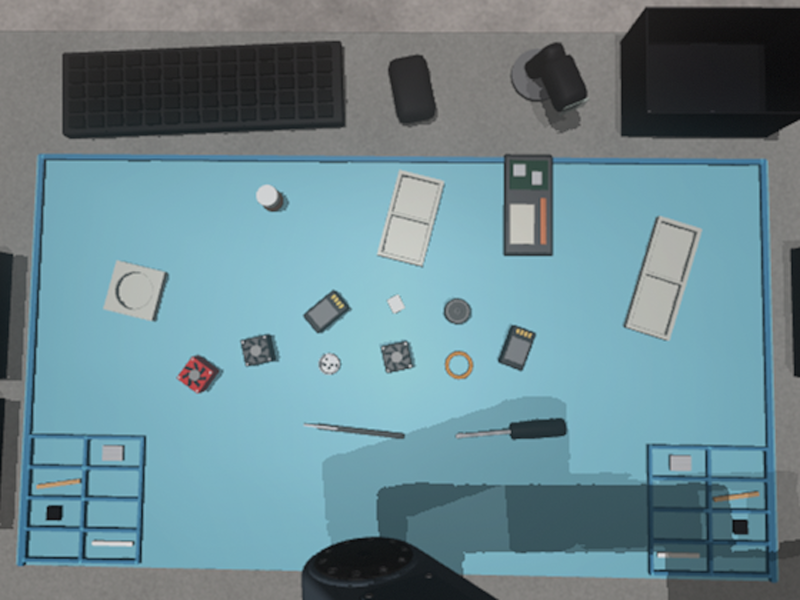

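View pics/scene0.png

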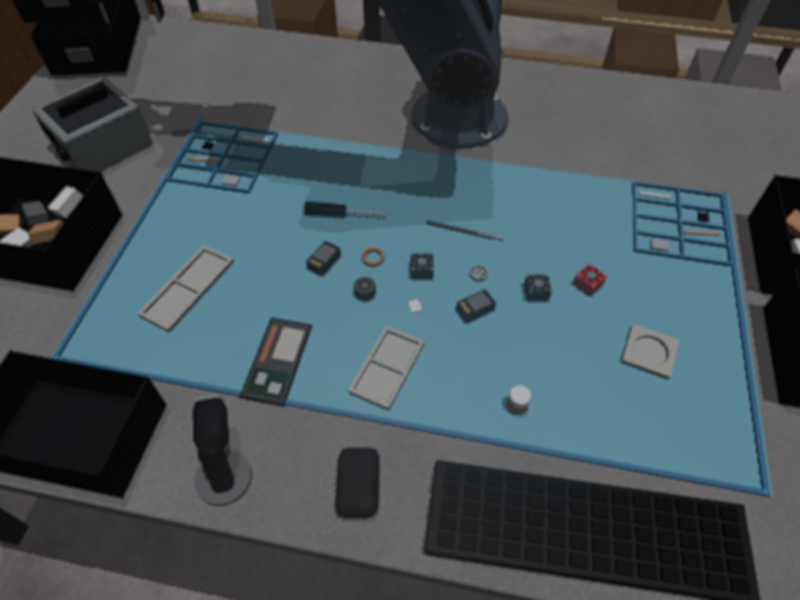

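Top view (800x600 pixels):
- **Battery packs:** (327,311) and (518,347).
- **Dark fans:** (258,350) and (397,357). The red decoy fan is at (198,374).
- **Speaker:** (457,310). Possible confusions are the ring (459,365), the dish (330,363) and the white cap (268,197).
- **Trays:** speaker (135,291), fan (411,219), battery (663,278).
- **Phone:** (528,205).

Next I'll check this in an enlarged mosaic and measure.

```bash
cat > h.py <<'E'
import numpy as np,cv2,pickle
from scipy.spatial.transform import Rotation as R
def rot(s): 
    r=np.array(s["rotation"]); return R.from_quat(r).as_matrix() if r.size==4 else r
def ray(s,px):
    d=rot(s)@np.linalg.inv(s["intrinsics"])@np.array([px[0],px[1],1.]); return np.array(s["eye"]),d
def atz(s,px,z):
    e,d=ray(s,px); return e+d*(z-e[2])/d[2]
def tri(s1,p1,s2,p2):
    e1,d1=ray(s1,p1);e2,d2=ray(s2,p2)
    t=np.linalg.lstsq(np.c_[d1,-d2],e2-e1,rcond=None)[0]
    a,b=e1+t[0]*d1,e2+t[1]*d2; return (a+b)/2,np.linalg.norm(a-b)
def proj(s,P):
    c=rot(s).T@(np.array(P)-s["eye"]); c=s["intrinsics"]@c; return c[:2]/c[2]
E
python3 - <<'E'
from h import *
t=pickle.load(open("pics/top0.pkl","rb"))["pixels"][:,:,::-1]; c=pickle.load(open("pics/scene0.pkl","rb"))["pixels"][:,:,::-1]
k=4
f=lambda im,x,y,w,h,k=4: cv2.resize(im[y:y+h,x:x+w],None,fx=k,fy=k,interpolation=cv2.INTER_CUBIC)
m=np.zeros((600,800,3),np.uint8)
def put(a,x,y): m[y:y+a.shape[0],x:x+a.shape[1]]=a
# centre x165-385 y195-275 (3.6) 
put(f(t,165,198,200,62),0,0)      # 800x248 
put(f(t,260,115,55,76),0,260)  #220x304
put(f(t,432,148,64,92),230,260) #256x368->340 cut
put(f(t,68,178,54,50),496,260)
m=m[:600]
cv2.imwrite("pics/m1.png",m)
put2=f(c,210,165,220,70,3.6); 
m2=np.zeros((600,800,3),np.uint8); m2[:252,:792]=put2
a=f(c,95,168,70,66,3.6); m2[260:260+a.shape[0],0:a.shape[1]]=a
a=f(c,240,225,60,62,3.6); m2[260:260+a.shape[0],270:270+a.shape[1]]=a
a=f(c,430,222,50,46,3.6); m2[260:260+a.shape[0],500:500+a.shape[1]]=a
cv2.imwrite("pics/m2.png",m2)
E
```

```text
Traceback (most recent call last):
ValueError: could not broadcast input array from shape (368,256,3) into shape (340,256,3)
```

```bash
python3 - <<'E'
from h import *
t=pickle.load(open("pics/top0.pkl","rb"))["pixels"][:,:,::-1]; c=pickle.load(open("pics/scene0.pkl","rb"))["pixels"][:,:,::-1]
def mos(im,L,k,fn):
    m=np.zeros((600,800,3),np.uint8)
    for x,y,w,h,X,Y in L:
        a=cv2.resize(im[y:y+h,x:x+w],None,fx=k,fy=k,interpolation=cv2.INTER_CUBIC)[:600-Y,:800-X]
        m[Y:Y+a.shape[0],X:X+a.shape[1]]=a
    cv2.imwrite(fn,m)
mos(t,[(165,200,210,64,0,0),(260,115,55,76,0,250),(432,148,64,88,230,250),(68,178,54,50,496,250)],4,"pics/m1.png")
mos(c,[(210,165,200,62,0,0),(95,168,70,64,0,250),(240,225,60,62,290,250),(430,222,50,46,540,250)],4,"pics/m2.png")
E
```

```text
(no output)
```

View pics/m1.png

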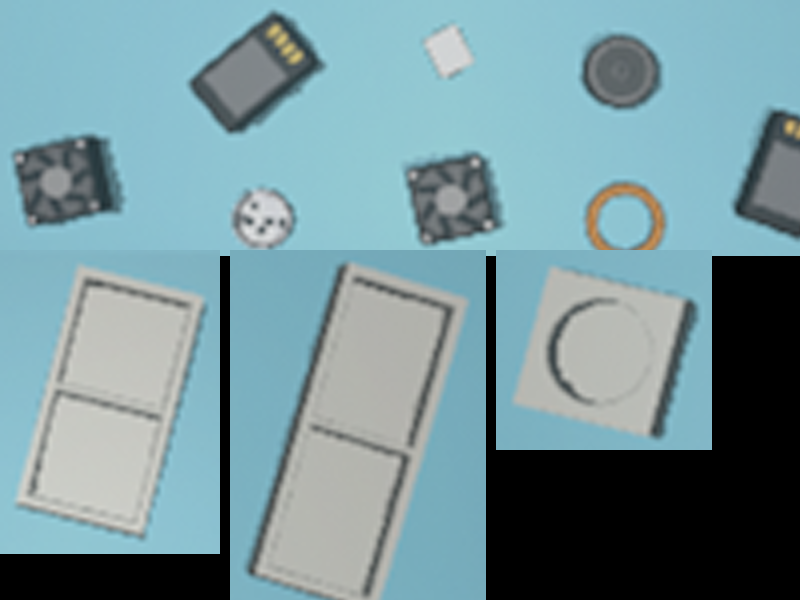

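View pics/m2.png

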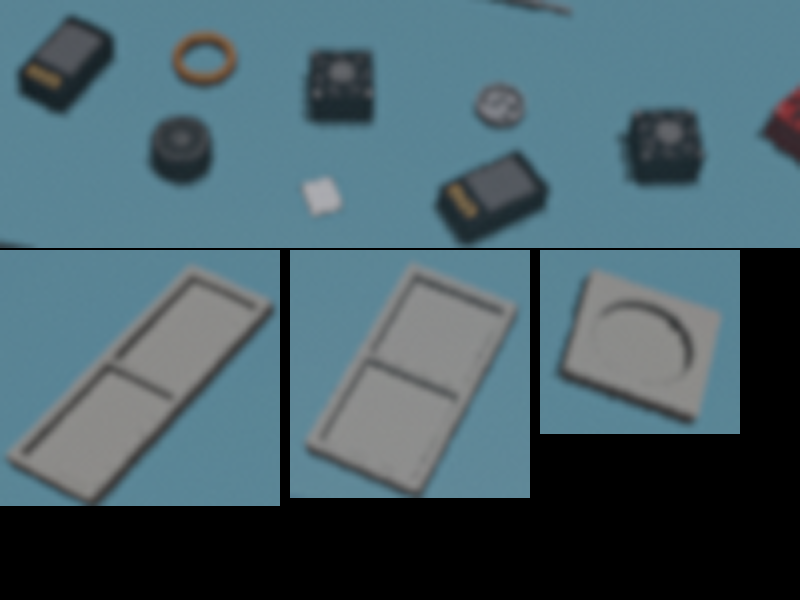

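The top mosaic shows both dark fans, both batteries, the speaker disc at (621,71) and the orange ring below it. The trays are clear. The scene mosaic shows the same parts, with fan hubs at (342,71) and (669,132) and the speaker at (180,138).

```bash
python3 - <<'E'
from h import *
T=pickle.load(open("pics/top0.pkl","rb"));S=pickle.load(open("pics/scene0.pkl","rb"))
np.set_printoptions(precision=4,suppress=True)
g=lambda X,Y,o:((X+.5)/4-.5+o[0],(Y+.5)/4-.5+o[1])
A=lambda X,Y:g(X,Y,(165,200)); B=lambda X,Y:g(X,Y,(210,165))
full=lambda X,Y:((X+.5)*.7-.5,(Y+.5)*.7-.5)
for n,a,b in [("fanL",A(56,182),B(669,132)),("fanM",A(452,199),B(342,71)),("spk",A(621,71),B(180,138)),("batL",A(254,71),B(495,190)),("batR",full(517.5,347),B(67,55))]:
    print(n,*tri(T,a,S,b))
def d(n,z,p,q):
    p,q=atz(T,p,z),atz(T,q,z); v=q-p; print(n,"mid",(p+q)/2,"len",np.hypot(*v[:2]),"yaw",np.degrees(np.arctan2(v[1],v[0])))
d("fanL",.028,A(27,189),A(89.5,174)); d("fanM",.028,A(422,207),A(483,191))
d("fanL",.028,A(20,158),A(97,205));d("fanM",.028,A(414,177),A(491,222))
d("batL len",.024,A(212,106),A(296,38)); d("batR len",.024,full(511,366),full(524,328))
d("batL diag",.024,A(233,130),A(277,14))
F=lambda X,Y:g(X,Y-250,(260,115)); P=lambda X,Y:g(X-230,Y-250,(432,148)); Q=lambda X,Y:g(X-496,Y-250,(68,178))
d("fant len",.012,F(80.5,523),F(142,282)); d("fant diag",.012,F(18,505),F(204,298)); d("fant wid",.012,F(18,505),F(142,537))
d("batt len",.012,full(649,332),full(679,223)); d("batt diag",.012,full(626,327),full(701,229))
d("batt mid",.012,P(311,427),P(408,455))
d("spt",.012,Q(552,268),Q(656,436)); d("spt",.012,Q(514,403),Q(692,300))
# tray height by triangulation: corners
FS=lambda X,Y:g(X-290,Y-250,(240,225)); PS=lambda X,Y:g(X,Y-250,(95,168)); QS=lambda X,Y:g(X-540,Y-250,(430,222))
print("tray tri", tri(T,F(80,266),S,FS(417,493)), tri(T,F(204,298),S,FS(305,446)),tri(T,Q(552,268),S,QS(697,415)))
dd=lambda X,Y,z=.01:print("obst",atz(T,full(X,Y),z))
for p in [(330,363),(459,365),(396,304),(270,200),(198,374),(528,155),(505,254),(552,254),(505,155)]: dd(*p)
E
```

```text
fanL [0.453  0.2036 0.0303] 0.001998527999996958
fanM [ 0.4472 -0.002   0.032 ] 0.0026879589481159463
spk [ 0.5147 -0.0899  0.0259] 0.0011319850206104995
batL [0.5121 0.1037 0.0218] 0.0036229386036636555
batR [ 0.463  -0.1771  0.0241] 0.0027249147031256386
fanL mid [0.4534 0.202  0.028 ] len 0.03352753225579631 yaw -75.7698313805675
fanM mid [ 0.4472 -0.0035  0.028 ] len 0.032688512458450315 yaw -74.55726644385463
fanL mid [0.4534 0.2019 0.028 ] len 0.04741966959049048 yaw -120.15371497288831
fanM mid [ 0.447  -0.0035  0.028 ] len 0.04616244482467911 yaw -119.37732579413417
batL len mid [0.5119 0.1016 0.024 ] len 0.0565621835609665 yaw -50.158143970346565
batR len mid [ 0.4633 -0.1785  0.024 ] len 0.05843358079029041 yaw -18.752953602144462
batL diag mid [0.5119 0.101  0.024 ] len 0.06494271381887276 yaw -19.675384935297902
fant len mid [ 0.6533 -0.0213  0.012 ] len 0.13457021701939328 yaw -13.4939818350619
fant diag mid [ 0.6537 -0.0212  0.012 ] len 0.14989216425217985 yaw -41.01955525628731
fant wid mid [ 0.5889 -0.0052  0.012 ] len 0.06846521068999145 yaw -103.90199553918373
batt 
[... 204 characters left out ...]
12 ] len 0.052579958226006134 yaw -105.73368358452146
spt mid [0.5399 0.3917 0.012 ] len 0.10798981636925596 yaw -146.1919304502014
spt mid [0.54   0.3921 0.012 ] len 0.10986212502704898 yaw -58.9929483332324
tray tri (array([ 0.7272, -0.0025,  0.0115]), np.float64(0.0019909733639615016)) (array([ 0.7107, -0.0696,  0.0097]), np.float64(0.0018486061063185317)) (array([0.5844, 0.4227, 0.0131]), np.float64(0.0027103952554433444))
obst [0.4352 0.0963 0.01  ]
obst [ 0.435  -0.0951  0.01  ]
obst [ 0.5242 -0.0006  0.01  ]
obst [0.6796 0.1925 0.01  ]
obst [0.416  0.2933 0.01  ]
obst [ 0.7518 -0.1969  0.01  ]
obst [ 0.6011 -0.1626  0.01  ]
obst [ 0.6018 -0.2325  0.01  ]
obst [ 0.7516 -0.1623  0.01  ]
```

Everything is located, and the tray tops triangulate to about 12 mm, as described. Next is a move helper, then battery_b on the right.

```bash
cat > mv.py <<'E'
from h import *
from station import readout,cams
def pose():
    s=readout.sense(); m=R.from_quat(s["tool_rot"]).as_matrix(); return s,np.array(s["tcp_pos"]),m
def plan(x,y,z,yaw=None):
    s,p,m=pose(); cur=np.degrees(np.arctan2(m[1,0],m[0,0])); yaw=cur if yaw is None else yaw
    a=np.radians(yaw); d=np.array([x,y,z])-p
    tx=d[0]*np.cos(a)+d[1]*np.sin(a); ty=d[0]*np.sin(a)-d[1]*np.cos(a); tz=-d[2]
    sp=(cur-yaw)/4
    n=int(np.ceil(max(abs(tx),abs(ty))/.02))
    print(f"t={s['t']:.1f} cur {p.round(4)} yaw {cur:.1f} | spin total {sp:.2f} units; then total units x {tx/.02:.2f} y {ty/.02:.2f} z {tz/.02:.2f}; in {n} rows: {tx/.02/max(n,1):.3f} {ty/.02/max(n,1):.3f} {tz/.02/max(n,1):.3f}")
E
python3 -c "
from mv import *
plan(0.463,-0.178,0.16,-18)"
```

```text
t=0.1 cur [ 0.1599 -0.6035  0.2384] yaw 14.8 | spin total 8.21 units; then total units x 7.84 y -24.92 z 3.92; in 25 rows: 0.313 -0.997 0.157
```

Request:
{"api": "send_rows", "payload": {"commands": "65 0 0 0.43 0.912;65 0 0 0.43 0.912;65 0 0 0.43 0.912;65 0 0 0.43 0.912;65 0 0 0.43 0.912;65 0 0 0.43 0.912;65 0 0 0.43 0.912;65 0 0 0.43 0.912;65 0 0 0.43 0.912;65 0.31 -1 0 0;65 0.31 -1 0 0;65 0.31 -1 0 0;65 0.31 -1 0 0;65 0.31 -1 0 0;65 0.31 -1 0 0;65 0.31 -1 0 0;65 0.31 -1 0 0;65 0.31 -1 0 0;65 0.31 -1 0 0;65 0.31 -1 0 0", "grip_force": 40}}

```text
t: 1.77
tcp_pos: [0.2932, -0.4149, 0.1616]
tool_rot: [0.988, -0.157, -0.0, -0.0]
force: [-0.8, 0.2, -0.7]
finger_gap: 0.76
gripper_force: 0.0
```

Request:
{"api": "send_rows", "payload": {"commands": "65 0.31 -1 0 0;65 0.31 -1 0 0;65 0.31 -1 0 0;65 0.31 -1 0 0;65 0.31 -1 0 0;65 0.31 -1 0 0;65 0.31 -1 0 0;65 0.31 -1 0 0;65 0.31 -1 0 0;65 0.31 -1 0 0;65 0.31 -1 0 0;65 0.31 -1 0 0;65 0.31 -1 0 0;65 0.31 -0.9 0 0;65 0 0 0 0"}}

```text
t: 3.02
tcp_pos: [0.4625, -0.176, 0.1617]
tool_rot: [0.988, -0.155, 0.0, -0.0]
force: [0.3, 0.5, -0.1]
finger_gap: 0.765
gripper_force: 0.0
```

```bash
python3 - <<'E'
from mv import *
plan(0.463,-0.178,0.016,-18)
s=cams.snapshot("wrist"); pickle.dump(s,open("pics/w1.pkl","wb"))
cv2.imwrite("pics/w1.png",s["pixels"][:,:,::-1]); print(s["eye"],proj(s,[.463,-.178,.024]))
E
```

```text
t=3.0 cur [ 0.4625 -0.176   0.1617] yaw -17.8 | spin total 0.04 units; then total units x 0.06 y 0.09 z 7.29; in 1 rows: 0.055 0.086 7.286
[ 0.54162447 -0.20079175  0.29596939] [281.17778649 194.36962342]
```

View pics/w1.png

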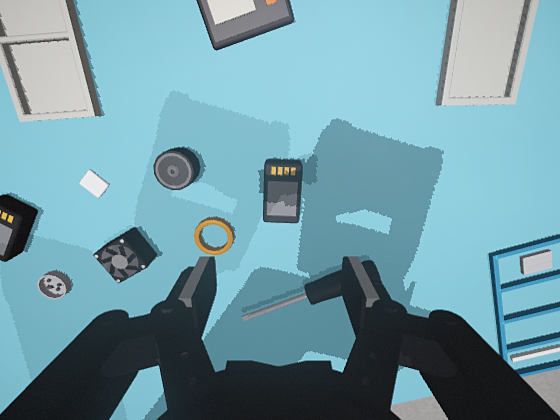

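The wrist view shows battery_b centred at (283,192) against a predicted (281,194), with its yaw well aligned. The fingertips are at about (214,258) and (345,258), so I'll use those to get the tip height.

```bash
python3 - <<'E'
from mv import *
s=pickle.load(open("pics/w1.pkl","rb")); _,p,m=pose()
print(s["intrinsics"][0,0],atz(s,(283,192),.024))
for h in (-.02,-.01,0,.008,.015): print(h,[proj(s,p+m@np.array([dx,dy,h])).round(0) for dy in(-.0325,.0325) for dx in (-.011,.011)])
E
```

```text
300.301733262258 [ 0.46469662 -0.1803422   0.024     ]
-0.02 [array([212., 319.]), array([209., 277.]), array([353., 319.]), array([357., 277.])]
-0.01 [array([217., 305.]), array([214., 266.]), array([349., 305.]), array([352., 266.])]
0 [array([220., 293.]), array([218., 255.]), array([344., 293.]), array([347., 255.])]
0.008 [array([223., 284.]), array([221., 248.]), array([341., 284.]), array([344., 248.])]
0.015 [array([225., 277.]), array([223., 242.]), array([339., 277.]), array([342., 242.])]
```

Request:
{"api": "send_rows", "payload": {"commands": "65 0.12 0.11 0.9 0;65 0 0 1 0;65 0 0 1 0;65 0 0 1 0;65 0 0 1 0;65 0 0 1 0;65 0 0 0.9 0;65 0 0 0.48 0;65 0 0 0 0;30 0 0 0 0;30 0 0 0 0;30 0 0 0 0;30 0 0 0 0;30 0 0 0 0;30 0 0 0 0", "grip_force": 40}}

```text
t: 4.32
tcp_pos: [0.4635, -0.1818, 0.0174]
tool_rot: [0.988, -0.156, 0.001, 0.001]
force: [-0.3, -0.4, 7.3]
finger_gap: 0.408
gripper_force: 41.9
```

Request:
{"api": "send_rows", "payload": {"commands": "30 0 0 -0.5 0;30 0 0 -1 0;30 0 0 -1 -0.5;30 0.5 0.44 -0.5 0;30 0.915 0.807 0 0;30 0.915 0.807 0 0;30 0.915 0.807 0 0;30 0.915 0.807 0 0;30 0.915 0.807 0 0;30 0.915 0.807 0 0;30 0.915 0.807 0 0;30 0.915 0.807 0 0;30 0.915 0.807 0 0;30 0.915 0.807 0 0;30 0.41 0.37 0 0;30 0 0 0 0;30 0 0 0 0"}}

```text
t: 5.73
tcp_pos: [0.6067, -0.407, 0.0761]
tool_rot: [0.99, -0.139, -0.001, -0.001]
force: [-0.3, 2.2, -1.8]
finger_gap: 0.41
gripper_force: 41.0
```

```bash
python3 - <<'E'
from mv import *
plan(0.608,-0.408,0.022,-16)
s=cams.snapshot("wrist"); pickle.dump(s,open("pics/w2.pkl","wb"))
cv2.imwrite("pics/w2.png",s["pixels"][:,:,::-1]); print(proj(s,[.608,-.408,.004]),proj(s,[.528,-.385,.004]))
E
```

```text
t=5.7 cur [ 0.6067 -0.407   0.0761] yaw -16.0 | spin total -0.01 units; then total units x 0.08 y 0.03 z 2.71; in 1 rows: 0.076 0.032 2.707
[280.39021484 219.36030318] [280.13116533 313.04788212]
```

View pics/w2.png

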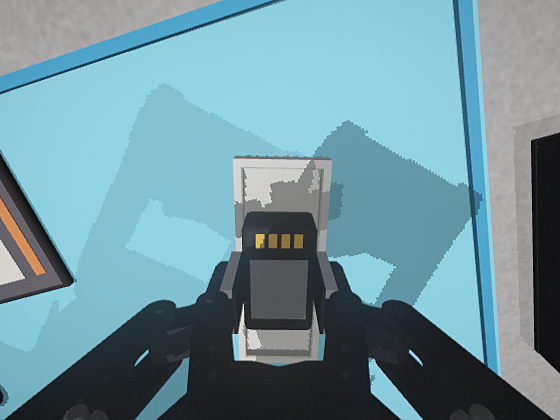

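The battery is held level over the far pocket. The tray's far edge spans (235..331,158), so its centre is within 2 mm of prediction. Lowering now.

Request:
{"api": "send_rows", "payload": {"commands": "30 0.08 0.1 0.7 0;30 0 0 0.8 0;30 0 0 0.7 0;30 0 0 0.4 0;30 0 0 0.08 0;30 0 0 0 0;30 0 0 0 0"}}

```text
t: 6.37
tcp_pos: [0.6078, -0.4091, 0.0213]
tool_rot: [0.99, -0.139, -0.001, -0.001]
force: [-0.2, -0.2, -1.3]
finger_gap: 0.41
gripper_force: 41.7
```

Request:
{"api": "send_rows", "payload": {"commands": "40 0 0 0 0;44 0 0 0 0;50 0 0 0 0;60 0 0 0 0;65 0 0 0 0;65 0 0 -0.6 0;65 0 0 -1 0;65 0 0 -1 0;65 0 0 -1 0;65 0 0 -1 0;65 0 0 -1 0;65 0 0 -0.5 0;65 0 0 0 0"}}

```text
t: 7.45
tcp_pos: [0.61, -0.4113, 0.1491]
tool_rot: [0.99, -0.139, 0.003, 0.002]
force: [-0.0, 0.1, 0.4]
finger_gap: 0.761
gripper_force: 0.0
```

```bash
python3 - <<'E'
from mv import *
plan(0.5147,-0.090,0.10,-16)
plan(0.512,0.102,0.10,-50)
s=cams.snapshot("wrist"); pickle.dump(s,open("pics/w3.pkl","wb"))
cv2.imwrite("pics/w3.png",s["pixels"][:,:,::-1]); print(proj(s,[.608,-.408,.028]))
E
```

```text
t=7.5 cur [ 0.61   -0.4113  0.1491] yaw -16.0 | spin total 0.00 units; then total units x -9.01 y -14.13 z 2.45; in 15 rows: -0.601 -0.942 0.164
t=7.5 cur [ 0.61   -0.4113  0.1491] yaw -16.0 | spin total 8.50 units; then total units x -22.81 y -12.74 z 2.45; in 23 rows: -0.992 -0.554 0.107
[275.9088776  204.79351771]
```

View pics/w3.png

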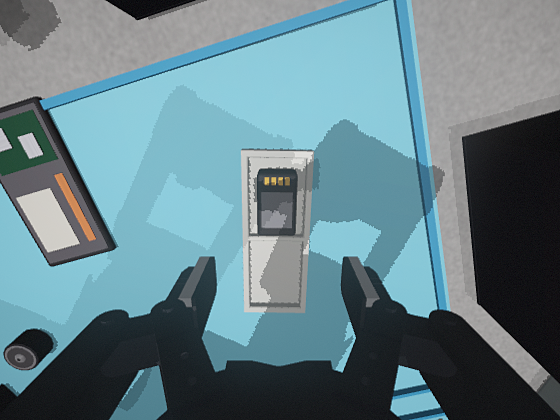

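```bash
python3 - <<'E'
from mv import *
s=pickle.load(open("pics/w3.pkl","rb"))
c=[atz(s,p,.012) for p in((241,150),(313,150),(305,311),(246,311))]
print([np.linalg.norm(c[i]-c[i-1]).round(4) for i in range(4)],np.mean(c,0)); m=np.mean(c,0)
u=(c[0]+c[1]-c[2]-c[3])[:2]; u/=np.linalg.norm(u); print(np.degrees(np.arctan2(u[1],u[0])), m[:2]+.0415*u, m[:2]-.0415*u)
b=np.mean([atz(s,p,.028) for p in((258,169),(297,169),(296,229),(258,229))],0); print(b,(b-m)[:2]@u,(b-m)[:2]@[-u[1],u[0]])
g=s["pixels"][145:320,235:320,::-1]; cv2.imwrite("pics/c3.png",cv2.resize(g,None,fx=3.4,fy=3.4,interpolation=cv2.INTER_CUBIC))
E
```

```text
[np.float64(0.1728), np.float64(0.0648), np.float64(0.1729), np.float64(0.0637)] [ 0.56971124 -0.39713739  0.012     ]
-16.61092337353299 [ 0.60947937 -0.40900104] [ 0.52994311 -0.38527374]
[ 0.6120135  -0.41040424  0.028     ] 0.044329514724010186 -0.0006202014703706824
```

View pics/c3.png

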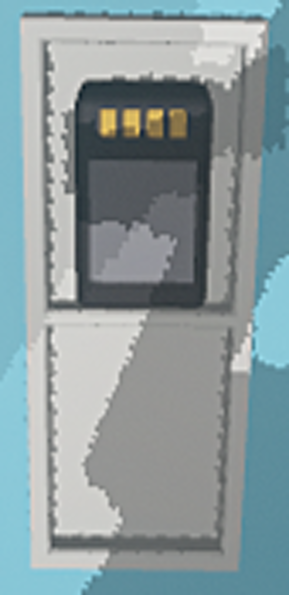

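battery_b lies flat in the far pocket, within about 2 mm of its centre. Next is battery_a.

Request:
{"api": "send_rows", "payload": {"commands": "65 0 0 0 0.95;65 0 0 0 0.95;65 0 0 0 0.95;65 0 0 0 0.95;65 0 0 0 0.95;65 0 0 0 0.95;65 0 0 0 0.95;65 0 0 0 0.95;65 0 0 0 0.9;65 -0.992 -0.554 0 0;65 -0.992 -0.554 0 0;65 -0.992 -0.554 0 0;65 -0.992 -0.554 0 0;65 -0.992 -0.554 0 0;65 -0.992 -0.554 0 0;65 -0.992 -0.554 0 0;65 -0.992 -0.554 0 0;65 -0.992 -0.554 0 0;65 -0.992 -0.554 0 0;65 -0.992 -0.554 0 0"}}

```text
t: 9.17
tcp_pos: [0.56, -0.1627, 0.1432]
tool_rot: [0.906, -0.423, -0.002, -0.0]
force: [0.9, -0.6, -0.2]
finger_gap: 0.759
gripper_force: 0.0
```

Request:
{"api": "send_rows", "payload": {"commands": "65 -0.992 -0.554 0 0;65 -0.992 -0.554 0 0;65 -0.992 -0.554 0 0;65 -0.992 -0.554 0 0;65 -0.992 -0.554 0 0;65 -0.992 -0.554 0 0;65 -0.992 -0.554 0 0;65 -0.992 -0.554 0 0;65 -0.992 -0.554 0 0;65 -0.992 -0.554 0 0;65 -0.992 -0.554 0 0;65 -0.992 -0.554 0 0;65 0 0 0 0;65 0 0 0 0"}}

```text
t: 10.33
tcp_pos: [0.509, 0.1044, 0.1437]
tool_rot: [0.907, -0.421, -0.001, 0.001]
force: [-0.5, 1.3, -0.2]
finger_gap: 0.762
gripper_force: 0.0
```

```bash
python3 - <<'E'
from mv import *
plan(0.512,0.102,0.016,-50)
s=cams.snapshot("wrist"); pickle.dump(s,open("pics/w4.pkl","wb"))
cv2.imwrite("pics/w4.png",cv2.resize(s["pixels"][100:300,60:460,::-1],None,fx=2,fy=2,interpolation=cv2.INTER_CUBIC)); print(proj(s,[.512,.102,.024]))
E
```

```text
t=10.3 cur [0.509  0.1044 0.1437] yaw -49.9 | spin total 0.04 units; then total units x 0.19 y -0.04 z 6.38; in 1 rows: 0.189 -0.036 6.383
[278.18484359 196.63695956]
```

View pics/w4.png

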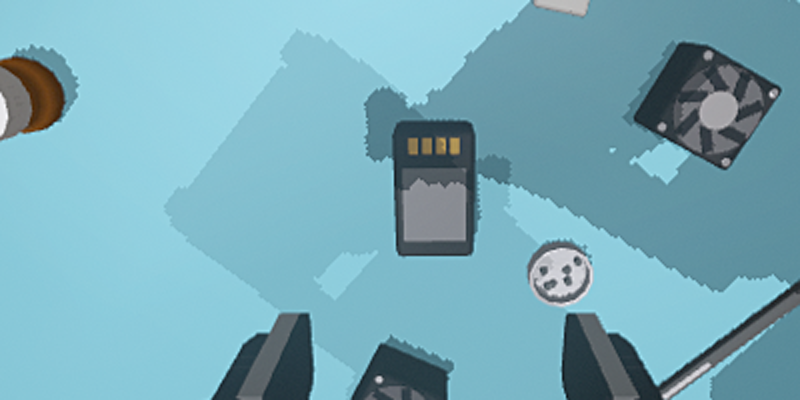

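battery_a is centred at full-image (278,194), 2.6 px from prediction and aligned. The dish at crop (560,273) is about 36 mm behind the pad line, so I'll descend with a narrower opening.

Request:
{"api": "send_rows", "payload": {"commands": "50 0.25 -0.03 0.4 0;50 0 0 1 0;50 0 0 1 0;50 0 0 1 0;50 0 0 1 0;50 0 0 1 0;50 0 0 0.7 0;50 0 0 0.28 0;50 0 0 0 0;30 0 0 0 0;30 0 0 0 0;30 0 0 0 0;30 0 0 0 0;30 0 0 0 0;30 0 0 -0.5 0;30 0 0 -1 0;30 0 0 -1 0;30 0 0 -1 0;30 0 0 0 0"}}

```text
t: 11.97
tcp_pos: [0.5163, 0.1003, 0.0911]
tool_rot: [0.906, -0.422, 0.003, -0.002]
force: [0.1, 0.1, -0.8]
finger_gap: 0.411
gripper_force: 40.1
```

```bash
python3 -c "
from mv import *
plan(0.529,-0.3853,0.09,-16.5)"
```

```text
t=12.0 cur [0.5163 0.1003 0.0911] yaw -50.0 | spin total -8.37 units; then total units x 7.51 y 23.10 z 0.06; in 24 rows: 0.313 0.962 0.002
```

Request:
{"api": "send_rows", "payload": {"commands": "30 0 0 0 -0.93;30 0 0 0 -0.93;30 0 0 0 -0.93;30 0 0 0 -0.93;30 0 0 0 -0.93;30 0 0 0 -0.93;30 0 0 0 -0.93;30 0 0 0 -0.93;30 0 0 0 -0.93;30 0.313 0.962 0 0;30 0.313 0.962 0 0;30 0.313 0.962 0 0;30 0.313 0.962 0 0;30 0.313 0.962 0 0;30 0.313 0.962 0 0;30 0.313 0.962 0 0;30 0.313 0.962 0 0;30 0.313 0.962 0 0;30 0.313 0.962 0 0;30 0.313 0.962 0 0"}}

```text
t: 13.63
tcp_pos: [0.5194, -0.1231, 0.0871]
tool_rot: [0.99, -0.144, -0.0, -0.0]
force: [0.4, -0.5, -0.6]
finger_gap: 0.408
gripper_force: 40.1
```

Request:
{"api": "send_rows", "payload": {"commands": "30 0.313 0.962 0 0;30 0.313 0.962 0 0;30 0.313 0.962 0 0;30 0.313 0.962 0 0;30 0.313 0.962 0 0;30 0.313 0.962 0 0;30 0.313 0.962 0 0;30 0.313 0.962 0 0;30 0.313 0.962 0 0;30 0.313 0.962 0 0;30 0.313 0.962 0 0;30 0.313 0.962 0 0;30 0.313 0.962 0 0;30 0 0 0 0;30 0 0 0 0;30 0 0 0 0"}}

```text
t: 14.97
tcp_pos: [0.526, -0.384, 0.0867]
tool_rot: [0.99, -0.144, -0.001, -0.001]
force: [-0.2, 0.6, -0.7]
finger_gap: 0.406
gripper_force: 40.1
```

```bash
python3 -c "
from mv import *
plan(0.529,-0.3853,0.022,-16.5)"
```

```text
t=15.0 cur [ 0.526  -0.384   0.0867] yaw -16.5 | spin total -0.01 units; then total units x 0.16 y 0.02 z 3.23; in 1 rows: 0.163 0.018 3.233
```

Request:
{"api": "send_rows", "payload": {"commands": "30 0.16 0.02 0.6 0;30 0 0 1 0;30 0 0 0.9 0;30 0 0 0.5 0;30 0 0 0.2 0;30 0 0 0.07 0;30 0 0 0 0;30 0 0 0 0;40 0 0 0 0;44 0 0 0 0;50 0 0 0 0;60 0 0 0 0;65 0 0 0 0;65 0 0 -0.6 0;65 0 0 -1 0;65 0 0 -1 0;65 0 0 -1 0;65 0 0 -1 0;65 0 0 0 0;65 0 0 0 0"}}

```text
t: 16.63
tcp_pos: [0.5304, -0.3874, 0.1158]
tool_rot: [0.99, -0.144, 0.002, 0.001]
force: [0.2, -0.0, -0.6]
finger_gap: 0.759
gripper_force: 0.0
```

```bash
python3 - <<'E'
from mv import *
plan(0.5147,-0.090,0.15,-16)
s=cams.snapshot("wrist"); pickle.dump(s,open("pics/w5.pkl","wb"))
cv2.imwrite("pics/w5.png",cv2.resize(s["pixels"][70:270,160:420,::-1],None,fx=3,fy=3,interpolation=cv2.INTER_CUBIC)); print(proj(s,[.529,-.3853,.028]))
E
```

```text
t=16.6 cur [ 0.5304 -0.3874  0.1158] yaw -16.5 | spin total -0.13 units; then total units x -4.85 y -14.08 z -1.71; in 15 rows: -0.323 -0.939 -0.114
[277.09685963 216.58979468]
```

View pics/w5.png

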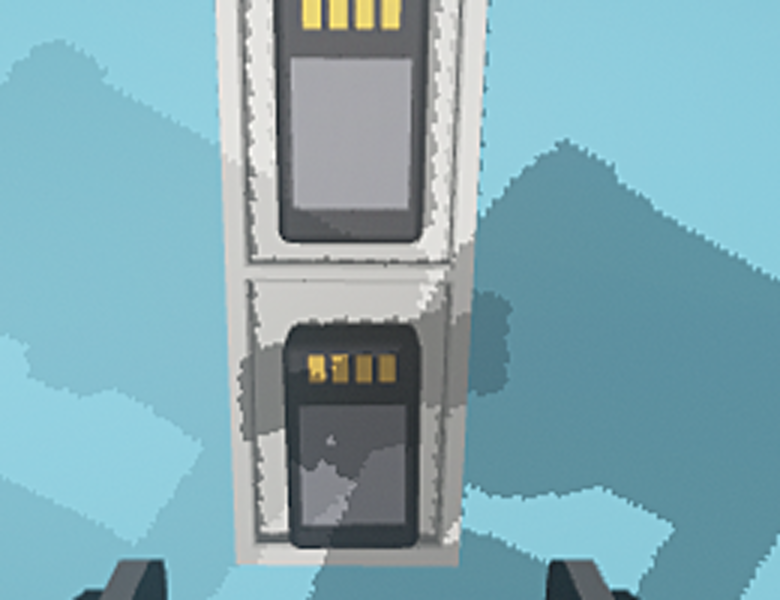

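```bash
python3 - <<'E'
from mv import *
s=pickle.load(open("pics/w5.pkl","rb"))
g=lambda X,Y:((X+.5)/3-.5+160,(Y+.5)/3-.5+70)
u=np.array([np.cos(np.radians(-16.5)),np.sin(np.radians(-16.5))]);o=np.array([.5692,-.3968])
f=lambda X,Y,z:((lambda d:(d@u,d@[-u[1],u[0]]))((atz(s,g(X,Y),z)[:2]-o)))
for n,a in dict(traynearL=(238,565,.012),traynearR=(460,565,.012),divnear=(350,280,.012),divfar=(350,262,.004),floorN=(350,540,.004),batNear=(354,548,.028),batNear0=(354,548,.004),batFartop=(354,340,.028),batFar=(354,323,.004),batFar28=(354,323,.028),batL=(285,440,.028),batR=(420,440,.028)).items(): print(n,np.round(f(*a),4))
print(s["eye"], proj(s,np.r_[s["eye"][:2],0]))
E
```

```text
traynearL [-0.0872  0.0336]
traynearR [-0.0873 -0.0322]
divnear [-0.0021  0.0002]
divfar [0.0014 0.0002]
floorN [-0.0831  0.0004]
batNear [-0.0733 -0.0008]
batNear0 [-0.0858 -0.0008]
batFartop [-0.0144 -0.0009]
batFar [-0.0157 -0.0009]
batFar28 [-0.01   -0.0009]
batL [-0.0416  0.0173]
batR [-0.0416 -0.0182]
[ 0.60972727 -0.40986322  0.25031199] [277.79166641 104.1150918 ]
```

Both batteries lie flat in their pockets, each within 3 mm of centre. Next the speaker: I'll cross-check its position from wrist picture 1, where it sits at about (176,169).

```bash
python3 - <<'E'
from mv import *
s=pickle.load(open("pics/w1.pkl","rb")); print(atz(s,(176.5,169.5),.025), "fanM",atz(s,(121,261),.028))
s=pickle.load(open("pics/w4.pkl","rb")); print("fanL?",[atz(s,(60+718/2,100+110/2),.028)])
plan(0.5147,-0.0905,0.14)
E
```

```text
[ 0.51529071 -0.09393553  0.025     ] fanM [ 0.44673086 -0.00357551  0.028     ]
fanL? [array([ 0.44655189, -0.00222687,  0.028     ])]
t=16.7 cur [ 0.5296 -0.3866  0.1143] yaw -16.5 | spin total 0.00 units; then total units x -4.92 y -13.98 z -1.29; in 14 rows: -0.352 -0.999 -0.092
```

Request:
{"api": "send_rows", "payload": {"commands": "60 -0.352 -0.995 -0.1 0;60 -0.352 -0.995 -0.1 0;60 -0.352 -0.995 -0.1 0;60 -0.352 -0.995 -0.1 0;60 -0.352 -0.995 -0.1 0;60 -0.352 -0.995 -0.1 0;60 -0.352 -0.995 0 0;60 -0.352 -0.995 0 0;60 -0.352 -0.995 0 0;60 -0.352 -0.995 0 0;60 -0.352 -0.995 0 0;60 -0.352 -0.995 0 0;60 -0.352 -0.995 0 0;60 -0.352 -0.995 0 0;60 0 0 0 0;60 0 0 0 0"}}

```text
t: 18.02
tcp_pos: [0.5134, -0.0904, 0.1247]
tool_rot: [0.99, -0.143, -0.001, -0.0]
force: [-0.2, 0.4, -0.6]
finger_gap: 0.701
gripper_force: 0.0
```

```bash
python3 -c "
from mv import *
plan(0.515,-0.0915,0.016)"
```

```text
t=18.0 cur [ 0.5134 -0.0904  0.1247] yaw -16.4 | spin total 0.00 units; then total units x 0.09 y 0.03 z 5.43; in 1 rows: 0.093 0.032 5.435
```

Request:
{"api": "send_rows", "payload": {"commands": "60 0.09 0.03 0.6 0;60 0 0 1 0;60 0 0 1 0;60 0 0 1 0;60 0 0 1 0;60 0 0 0.6 0;60 0 0 0.23 0;60 0 0 0 0;30 0 0 0 0;30 0 0 0 0;30 0 0 0 0;30 0 0 0 0;30 0 0 0 0;30 0 0 0 0;30 0 0 -0.5 0;30 0 0 -1 0;30 0 0 -1 0;30 0 0 -1 0;30 0 0 0 0;30 0 0 0 0"}}

```text
t: 19.68
tcp_pos: [0.5165, -0.0926, 0.0884]
tool_rot: [0.99, -0.144, 0.001, 0.0]
force: [0.1, 0.6, -0.7]
finger_gap: 0.423
gripper_force: 40.1
```

```bash
python3 -c "
from mv import *
plan(0.540,0.392,0.09,-16.5)"
```

```text
t=19.7 cur [ 0.5165 -0.0926  0.0884] yaw -16.5 | spin total -0.00 units; then total units x -5.76 y -23.57 z -0.08; in 24 rows: -0.240 -0.982 -0.003
```

Request:
{"api": "send_rows", "payload": {"commands": "30 -0.24 -0.982 0 0;30 -0.24 -0.982 0 0;30 -0.24 -0.982 0 0;30 -0.24 -0.982 0 0;30 -0.24 -0.982 0 0;30 -0.24 -0.982 0 0;30 -0.24 -0.982 0 0;30 -0.24 -0.982 0 0;30 -0.24 -0.982 0 0;30 -0.24 -0.982 0 0;30 -0.24 -0.982 0 0;30 -0.24 -0.982 0 0;30 -0.24 -0.982 0 0;30 -0.24 -0.982 0 0;30 -0.24 -0.982 0 0;30 -0.24 -0.982 0 0;30 -0.24 -0.982 0 0;30 -0.24 -0.982 0 0;30 -0.24 -0.982 0 0;30 -0.24 -0.982 0 0"}}

```text
t: 21.35
tcp_pos: [0.5343, 0.3119, 0.0855]
tool_rot: [0.99, -0.144, -0.002, 0.001]
force: [-0.1, -0.1, -0.5]
finger_gap: 0.429
gripper_force: 40.1
```

Request:
{"api": "send_rows", "payload": {"commands": "30 -0.24 -0.982 0 0;30 -0.24 -0.982 0 0;30 -0.24 -0.982 0 0;30 -0.24 -0.982 0 0;30 0 0 0 0;30 0 0 0 0;30 0 0 0 0"}}

```text
t: 21.93
tcp_pos: [0.5384, 0.3912, 0.0858]
tool_rot: [0.99, -0.144, -0.001, 0.001]
force: [-0.2, 0.3, -0.5]
finger_gap: 0.422
gripper_force: 40.1
```

```bash
python3 - <<'E'
from mv import *
plan(0.540,0.392,0.0215)
s=cams.snapshot("wrist"); pickle.dump(s,open("pics/w6.pkl","wb"))
cv2.imwrite("pics/w6.png",cv2.resize(s["pixels"][120:340,140:420,::-1],None,fx=2.5,fy=2.5,interpolation=cv2.INTER_CUBIC))
print([(proj(s,[.54+a,.392+b,.012])-[140,120])*2.5 for a,b in((.0,.0),(.0453,.0296),(.0296,-.0453))])
E
```

```text
t=21.9 cur [0.5384 0.3912 0.0858] yaw -16.5 | spin total 0.00 units; then total units x 0.06 y -0.06 z 3.21; in 1 rows: 0.065 -0.060 3.215
[array([343.82245734, 246.86424932]), array([197.4864724 , 131.32734687]), array([468.96824817, 109.37852849])]
```

View pics/w6.png

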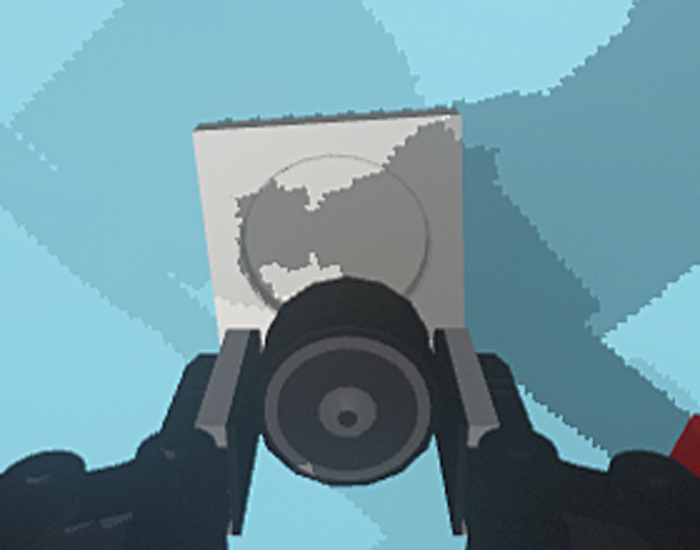

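The tray corners are at crop (195,130) and (461,113), within 2 mm of prediction, and the speaker is held upright. Lowering.

Request:
{"api": "send_rows", "payload": {"commands": "30 0.06 -0.11 0.6 0;30 0 0 1 0;30 0 0 0.9 0;30 0 0 0.5 0;30 0 0 0.15 0;30 0 0 0.06 0;30 0 0 0 0;30 0 0 0 0;40 0 0 0 0;44 0 0 0 0;50 0 0 0 0;60 0 0 0 0;65 0 0 0 0;65 0 0 -0.6 0;65 0 0 -1 0;65 0 0 -1 0;65 0 0 -1 0;65 0 0 -1 0;65 0 0 0 0;65 0 0 0 0"}}

```text
t: 23.65
tcp_pos: [0.5422, 0.3944, 0.1171]
tool_rot: [0.99, -0.144, 0.002, -0.001]
force: [0.6, -0.7, -0.7]
finger_gap: 0.76
gripper_force: 0.0
```

```bash
python3 - <<'E'
from mv import *
plan(0.4534,0.2025,0.115,14.2)
s=cams.snapshot("wrist"); pickle.dump(s,open("pics/w7.pkl","wb"))
cv2.imwrite("pics/w7.png",cv2.resize(s["pixels"][120:340,140:420,::-1],None,fx=2.5,fy=2.5,interpolation=cv2.INTER_CUBIC))
E
```

```text
t=23.6 cur [0.5422 0.3944 0.1171] yaw -16.5 | spin total -7.68 units; then total units x -6.66 y 8.21 z 0.10; in 9 rows: -0.740 0.912 0.011
```

View pics/w7.png

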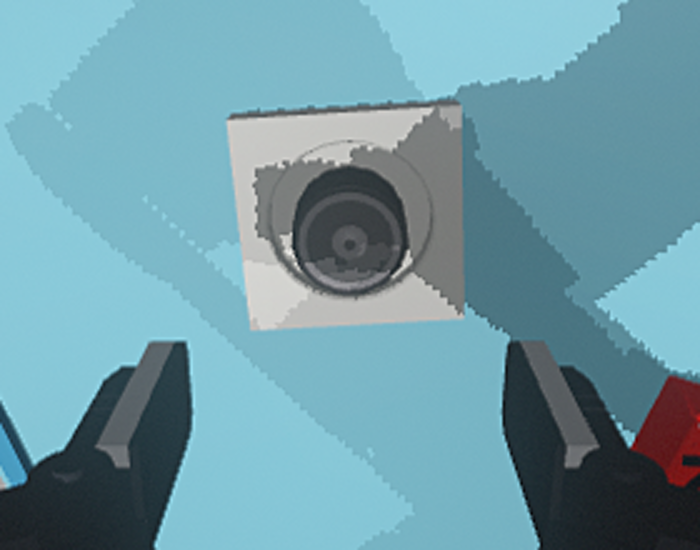

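```bash
python3 - <<'E'
from mv import *
s=pickle.load(open("pics/w7.pkl","rb")); g=lambda X,Y:((X+.5)/2.5-.5+140,(Y+.5)/2.5-.5+120)
print("spk",atz(s,g(350,243),.028),"pocket",atz(s,g(351,217),.012),"tray",np.mean([atz(s,g(*p),.012) for p in((229,120),(461,104),(464,316),(251,330))],0))
E
```

```text
spk [0.53966758 0.39512987 0.028     ] pocket [0.54270699 0.3938592  0.012     ] tray [0.54080571 0.39437568 0.012     ]
```

Request:
{"api": "send_rows", "payload": {"commands": "60 0 0 0 -0.96;60 0 0 0 -0.96;60 0 0 0 -0.96;60 0 0 0 -0.96;60 0 0 0 -0.96;60 0 0 0 -0.96;60 0 0 0 -0.96;60 0 0 0 -0.96;60 -0.74 0.912 0 0;60 -0.74 0.912 0 0;60 -0.74 0.912 0 0;60 -0.74 0.912 0 0;60 -0.74 0.912 0 0;60 -0.74 0.912 0 0;60 -0.74 0.912 0 0;60 -0.74 0.912 0 0;60 -0.74 0.912 0 0;60 0 0 0 0;60 0 0 0 0"}}

```text
t: 25.28
tcp_pos: [0.4513, 0.2012, 0.114]
tool_rot: [0.992, 0.123, -0.001, 0.0]
force: [0.0, 0.4, 0.6]
finger_gap: 0.706
gripper_force: 0.0
```

```bash
python3 - <<'E'
from mv import *
plan(0.4534,0.2025,0.017,14.2)
s=cams.snapshot("wrist"); pickle.dump(s,open("pics/w8.pkl","wb"))
cv2.imwrite("pics/w8.png",cv2.resize(s["pixels"][120:340,140:420,::-1],None,fx=2.5,fy=2.5,interpolation=cv2.INTER_CUBIC))
print((proj(s,[.4534,.2025,.028])-[140,120])*2.5)
E
```

```text
t=25.3 cur [0.4513 0.2012 0.114 ] yaw 14.1 | spin total -0.03 units; then total units x 0.12 y -0.04 z 4.85; in 1 rows: 0.120 -0.039 4.852
[345.20175461 230.00702242]
```

View pics/w8.png

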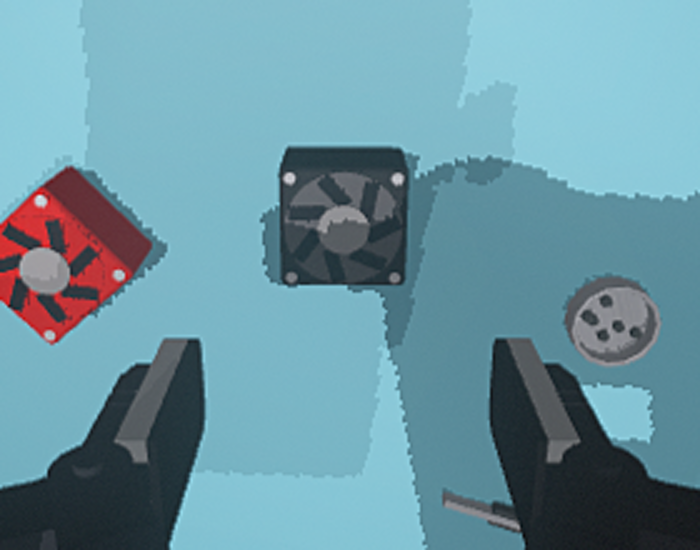

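The speaker is within about 3 mm of its pocket centre. The dark fan's hub is at (343,229) against a predicted (345,230), square to the tool, with the red fan well clear on the left.

Request:
{"api": "send_rows", "payload": {"commands": "60 0.11 -0.05 0.6 0;60 0 0 1 0;60 0 0 1 0;60 0 0 1 0;60 0 0 0.8 0;60 0 0 0.4 0;60 0 0 0.05 0;60 0 0 0 0;30 0 0 0 0;30 0 0 0 0;30 0 0 0 0;30 0 0 0 0;30 0 0 0 0;30 0 0 -0.5 0;30 0 0 -1 0;30 0 0 -1 0;30 0 0 -1 0;30 0 0 0 0;30 0 0 0 0;30 0 0 0 0"}}

```text
t: 27.0
tcp_pos: [0.4539, 0.2034, 0.0879]
tool_rot: [0.992, 0.124, -0.0, 0.0]
force: [0.2, 0.2, -0.4]
finger_gap: 0.458
gripper_force: 41.5
```

```bash
python3 -c "
from mv import *
plan(0.6845,-0.0287,0.09,-13.5)"
```

```text
t=27.0 cur [0.4539 0.2034 0.0879] yaw 14.2 | spin total 6.92 units; then total units x 13.92 y 8.59 z -0.11; in 14 rows: 0.994 0.614 -0.008
```

Request:
{"api": "send_rows", "payload": {"commands": "30 0 0 0 0.99;30 0 0 0 0.99;30 0 0 0 0.99;30 0 0 0 0.99;30 0 0 0 0.99;30 0 0 0 0.99;30 0 0 0 0.98;30 0.994 0.614 0 0;30 0.994 0.614 0 0;30 0.994 0.614 0 0;30 0.994 0.614 0 0;30 0.994 0.614 0 0;30 0.994 0.614 0 0;30 0.994 0.614 0 0;30 0.994 0.614 0 0;30 0.994 0.614 0 0;30 0.994 0.614 0 0;30 0.994 0.614 0 0;30 0.994 0.614 0 0;30 0.994 0.614 0 0"}}

```text
t: 28.67
tcp_pos: [0.6678, -0.0127, 0.0858]
tool_rot: [0.993, -0.118, -0.002, -0.0]
force: [-0.4, 0.0, -0.3]
finger_gap: 0.452
gripper_force: 41.5
```

Request:
{"api": "send_rows", "payload": {"commands": "30 0.994 0.614 0 0;30 0 0 0 0;30 0 0 0 0;30 0 0 0 0"}}

```text
t: 29.0
tcp_pos: [0.6832, -0.0281, 0.0861]
tool_rot: [0.993, -0.118, -0.002, -0.0]
force: [0.5, 0.7, -0.6]
finger_gap: 0.459
gripper_force: 41.5
```

```bash
python3 -c "
from mv import *
plan(0.6845,-0.0287,0.022,-13.5)"
```

```text
t=29.0 cur [ 0.6832 -0.0281  0.0861] yaw -13.5 | spin total -0.00 units; then total units x 0.07 y 0.01 z 3.21; in 1 rows: 0.072 0.014 3.206
```

Request:
{"api": "send_rows", "payload": {"commands": "30 0.07 0.02 0.6 0;30 0 0 1 0;30 0 0 0.9 0;30 0 0 0.5 0;30 0 0 0.18 0;30 0 0 0.06 0;30 0 0 0 0;30 0 0 0 0;44 0 0 0 0;48 0 0 0 0;54 0 0 0 0;62 0 0 0 0;65 0 0 0 0;65 0 0 -0.6 0;65 0 0 -1 0;65 0 0 -1 0;65 0 0 -1 0;65 0 0 -1 0;65 0 0 0 0;65 0 0 0 0"}}

```text
t: 30.67
tcp_pos: [0.6872, -0.0295, 0.1173]
tool_rot: [0.993, -0.117, 0.002, 0.0]
force: [0.3, 0.0, -0.7]
finger_gap: 0.76
gripper_force: 0.0
```

```bash
python3 -c "
from mv import *
s=cams.snapshot('wrist'); pickle.dump(s,open('pics/w9.pkl','wb'))
plan(0.4470,-0.0033,0.115,15.2)"
```

```text
t=30.7 cur [ 0.6861 -0.0293  0.1157] yaw -13.5 | spin total -7.17 units; then total units x -11.20 y -4.39 z 0.04; in 12 rows: -0.933 -0.366 0.003
```

Request:
{"api": "send_rows", "payload": {"commands": "60 0 0 0 -0.9;60 0 0 0 -0.9;60 0 0 0 -0.9;60 0 0 0 -0.9;60 0 0 0 -0.9;60 0 0 0 -0.9;60 0 0 0 -0.9;60 0 0 0 -0.9;60 -0.933 -0.366 0 0;60 -0.933 -0.366 0 0;60 -0.933 -0.366 0 0;60 -0.933 -0.366 0 0;60 -0.933 -0.366 0 0;60 -0.933 -0.366 0 0;60 -0.933 -0.366 0 0;60 -0.933 -0.366 0 0;60 -0.933 -0.366 0 0;60 -0.933 -0.366 0 0;60 -0.933 -0.366 0 0;60 -0.933 -0.366 0 0"}}

```text
t: 32.38
tcp_pos: [0.445, -0.0033, 0.1142]
tool_rot: [0.991, 0.133, -0.001, -0.001]
force: [-0.8, 0.1, 0.2]
finger_gap: 0.698
gripper_force: 0.0
```

Request:
{"api": "send_rows", "payload": {"commands": "60 0 0 0 0;60 0 0 0 0;60 0 0 0 0"}}

```text
t: 32.63
tcp_pos: [0.4482, -0.004, 0.1148]
tool_rot: [0.991, 0.133, 0.001, 0.0]
force: [0.4, -0.8, 1.1]
finger_gap: 0.701
gripper_force: 0.0
```

```bash
python3 -c "
from mv import *
plan(0.4470,-0.0033,0.017,15.2)"
```

```text
t=32.6 cur [ 0.4482 -0.004   0.1148] yaw 15.3 | spin total 0.03 units; then total units x -0.05 y -0.05 z 4.89; in 1 rows: -0.049 -0.051 4.891
```

Request:
{"api": "send_rows", "payload": {"commands": "60 -0.03 -0.03 0.6 0;60 0 0 1 0;60 0 0 1 0;60 0 0 1 0;60 0 0 0.8 0;60 0 0 0.4 0;60 0 0 0.09 0;60 0 0 0 0;30 0 0 0 0;30 0 0 0 0;30 0 0 0 0;30 0 0 0 0;30 0 0 0 0;30 0 0 -0.5 0;30 0 0 -1 0;30 0 0 -1 0;30 0 0 -1 0;30 0 0 0 0;30 0 0 0 0;30 0 0 0 0"}}

```text
t: 34.3
tcp_pos: [0.446, -0.0032, 0.0871]
tool_rot: [0.991, 0.133, -0.0, -0.0]
force: [-0.3, -0.3, -0.9]
finger_gap: 0.456
gripper_force: 40.2
```

```bash
python3 -c "
from mv import *
plan(0.6232,-0.014,0.09,-13.5)"
```

```text
t=34.3 cur [ 0.446  -0.0032  0.0871] yaw 15.3 | spin total 7.20 units; then total units x 8.74 y -1.54 z -0.14; in 9 rows: 0.971 -0.171 -0.016
```

Request:
{"api": "send_rows", "payload": {"commands": "30 0 0 0 0.9;30 0 0 0 0.9;30 0 0 0 0.9;30 0 0 0 0.9;30 0 0 0 0.9;30 0 0 0 0.9;30 0 0 0 0.9;30 0 0 0 0.9;30 0.971 -0.171 0 0;30 0.971 -0.171 0 0;30 0.971 -0.171 0 0;30 0.971 -0.171 0 0;30 0.971 -0.171 0 0;30 0.971 -0.171 0 0;30 0.971 -0.171 0 0;30 0.971 -0.171 0 0;30 0.971 -0.171 0 0;30 0 0 0 0;30 0 0 0 0;30 0 0 0 0"}}

```text
t: 35.97
tcp_pos: [0.6212, -0.0137, 0.0857]
tool_rot: [0.993, -0.117, -0.002, -0.0]
force: [-0.8, -0.6, -0.1]
finger_gap: 0.46
gripper_force: 40.1
```

```bash
python3 - <<'E'
from mv import *
plan(0.6232,-0.014,0.0215,-13.5)
s=cams.snapshot("wrist"); s9=pickle.load(open("pics/w9.pkl","rb"))
a=s["pixels"][60:340,140:420,::-1];b=s9["pixels"][60:340,140:420,::-1]
cv2.imwrite("pics/w10.png",cv2.resize(np.hstack([b,a]),(800,400),interpolation=cv2.INTER_CUBIC)); pickle.dump(s,open("pics/w10.pkl","wb"))
E
```

```text
t=36.0 cur [ 0.6212 -0.0137  0.0857] yaw -13.5 | spin total 0.01 units; then total units x 0.10 y -0.01 z 3.21; in 1 rows: 0.101 -0.009 3.208
```

View pics/w10.png

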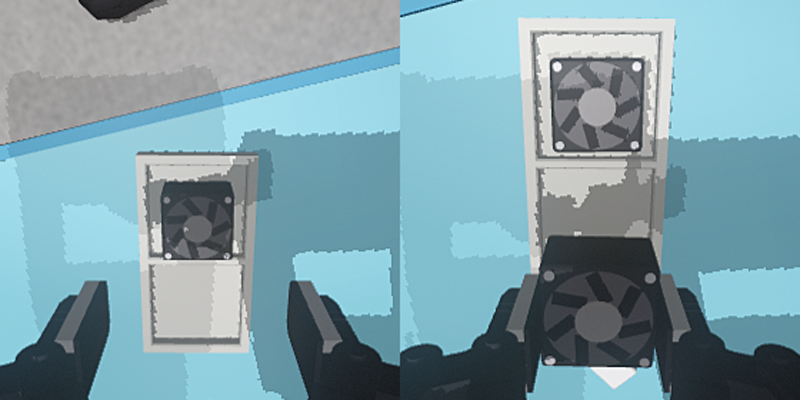

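The first fan sits flat in the far pocket with its hub at (597,105) in the right half. The second is held square over the near pocket. Lowering.

Request:
{"api": "send_rows", "payload": {"commands": "30 0.1 0 0.6 0;30 0 0 1 0;30 0 0 0.9 0;30 0 0 0.5 0;30 0 0 0.18 0;30 0 0 0.05 0;30 0 0 0 0;30 0 0 0 0;44 0 0 0 0;48 0 0 0 0;54 0 0 0 0;62 0 0 0 0;65 0 0 0 0;65 0 0 -0.6 0;65 0 0 -1 0;65 0 0 -1 0;65 0 0 -1 0;65 -1 0 -1 0;65 -1 0 -1 0;65 0 0 0 0"}}

```text
t: 37.68
tcp_pos: [0.5845, -0.0043, 0.1388]
tool_rot: [0.993, -0.117, 0.001, 0.0]
force: [-0.6, -0.1, 0.1]
finger_gap: 0.762
gripper_force: 0.0
```

```bash
python3 - <<'E'
from mv import *
s=cams.snapshot("wrist"); t=cams.snapshot("top"); pickle.dump((s,t),open("pics/f.pkl","wb"))
k=lambda im,x,y,w,h:cv2.resize(im[y:y+h,x:x+w,::-1],(400,400),interpolation=cv2.INTER_CUBIC)
cv2.imwrite("pics/f.png",np.hstack([k(s["pixels"],140,60,280,280),k(t["pixels"],55,105,445,150)[:, :]]))
# overall instead of stretched: wrist crop left, top crop 445x150 below
m=np.zeros((600,800,3),np.uint8); m[:330,:330]=cv2.resize(s["pixels"][60:340,140:420,::-1],(330,330)); m[330:600]=cv2.resize(t["pixels"][105:255,55:500,::-1],(800,270),interpolation=cv2.INTER_CUBIC)
m[:330,340:780]=cv2.resize(t["pixels"][110:200,255:375,::-1],(440,330),interpolation=cv2.INTER_CUBIC)
cv2.imwrite("pics/f.png",m)
w=pickle.load(open("pics/w10.pkl","rb")); g=lambda X,Y:((X-400+.5)*.7-.5+140,(Y+.5)*.7-.5+60)
u=np.array([np.cos(np.radians(-13.5)),np.sin(np.radians(-13.5))])
far=[atz(w,g(*p),.012) for p in((519,18),(674,18))]; o=np.mean(far,0)[:2]-.0665*u
d=atz(w,g(597,105),.032)[:2]-o; print("tray",o,"far fan",d@u,d@[-u[1],u[0]])
E
```

```text
tray [ 0.65504798 -0.02035143] far fan 0.030691101825171343 -0.00025186640202199025
```

View pics/f.png

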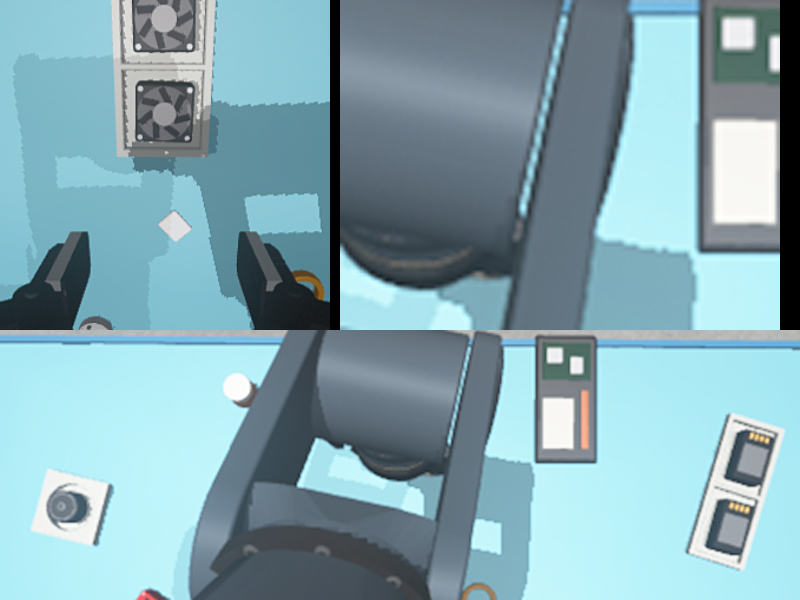

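The last view shows both fans flat in their pockets (wrist hubs at (164,17) and (164,112)), both batteries and the speaker seated, and the phone untouched. I'll check the near fan numerically and hand in.

```bash
python3 - <<'E'
from mv import *
from station import sign_off
s,_=pickle.load(open("pics/f.pkl","rb")); k=280/330
g=lambda X,Y:((X+.5)*k-.5+140,(Y+.5)*k-.5+60)
u=np.array([np.cos(np.radians(-13.5)),np.sin(np.radians(-13.5))])
o=np.mean([atz(s,g(*p),.012) for p in((117,157),(208,157))],0)[:2]+.0665*u
d=atz(s,g(164,112),.032)[:2]-o; print(o,d@u,d@[-u[1],u[0]])
if abs(d@u+.0315)<.008: print(sign_off())
E
```

```text
[ 0.65515088 -0.01987462] -0.028682311337022384 -0.0010442429756710508
the job is handed in; nothing more can be done
None
```

All five parts are lying flat in their pockets, each measured within about 4 mm of its pocket centre (12 mm allowed), the phone and screw dish were left alone, and the job was handed in at about 38 s of the 106 s limit; sign-off returned no verdict.

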